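# Open the spring centre of the leg-stub jig and hold it at the loading mark

## Task

On the wooden leg-stub jig, turn the lock knob clockwise until it clicks over and the spring slide is free, then pull the slide out by its cross bar until its pointer stands between the two prongs of the little marker on the scale bar. Keep the slide steady there against its spring: finish while still gripping the bar, so that a mate can lay the next stub in the cradle. Do not shift the marker, and leave the two wooden stubs standing by the jig where they are.

Things in the scene. Friction and masses are not known exactly. Their poses are not given: they have to be found in the camera images.
- jig: Jig fixed to the table: light wooden board 315x130 mm, top 18 mm high (x -100 to +215). Origin: on the table under the lock knob's axis. x runs along the board to the wooden headstock, z up; the slide is pulled along -x, towards the robot. An aluminium bridge (x -12 to +12, y -46 to +46 mm, top 79 mm high) carries the knob; cradle and headstock (84 mm high) lie at x +109 to +208.
- lock (a joint): Turn of the lock knob, rad: 0 locked (bar grip across the slide), grows clockwise from above to its stop 1.35 (free, bar nearly in line with the slide). A spring detent (up to 0.12 N m) presses it towards 0 below 0.675 and snaps it on to 1.35 above; there it stays. At 0 its tongue blocks the slide (7 mm play); above about 1.0 the slide passes.
- lock_grip (a point): On the lock knob's axis at gripping height, 104 mm above the table. The grip is a dark steel bar 46 mm long, 12 mm thick, 84 to 116 mm above the table; at 0 its length lies along the jig's y axis, so pinch it along the jig's x. Its axes equal the jig's at 0 and turn with the knob.
- pull_slide: Steel spring slide. Origin: middle of its cross bar, round, 14 mm thick, 70 mm long along the jig's y, axis 78 mm above the table, on a 12 mm post under its middle; all else within 90 mm is below 50 mm. Home: jig x -140 mm. Travels 0 to 62 mm along the jig's -x; the spring pulls it home with 4.6 N at 0 plus 1.3 N per 10 mm. Axes as the jig's.
- pointer_tip (a point): Tip of the slide's pointer, a 3 mm wide steel finger reaching over the scale bar on the jig's +y side; at home at jig x -30, y +54, 47.5 mm above the table. It moves with the slide, just above the prongs.
- rider_gap (a point): Middle of the gap between the two prongs of the marker, a dark steel saddle 30 mm long on the aluminium scale bar (jig y +52). The prongs stand 15 mm apart, either side of it along the jig's x, tops 45 mm above the table. Set anew each time, 28 to 50 mm from the pointer's home towards jig -x; slides if pushed with over 6 N. Axes as the jig's.
- stub_a: Walnut leg stub, 38 mm thick, 104 mm high, standing loose on the leather tool roll, on the jig's +y side. Origin: centre of its foot.
- stub_b: Walnut leg stub, 38 mm thick, 118 mm high, standing loose on the jig's -y side. Origin: centre of its foot.

How it is judged (in metres and radians):
On the way:
1. the lock knob has been turned clockwise past its click, with the slide still home (value of joint lock above 1.15 rad and x of pointer_tip in the frame of jig above -0.04 m), for 0.2 s.
At the end, for the whole second after the job is handed in: The knob is past its click (above 1.15 rad), the pointer is within 6 mm of the middle of the marker's gap and still (below 10 mm/s), and the fingers hold the slide (more than 3 N on it) (value of joint lock above 1.15 rad and x of pointer_tip in the frame of rider_gap between -0.006 and 0.006 m and contact force between the fingers and pull_slide above 3 N and linear speed of pull_slide below 0.01 m/s); the arm keeps its last pose, push and grip.
It fails at once if the marker is shifted by more than 4 mm (distance of rider_gap from where it was at the start of the episode above 0.004 m).
It fails at once if a standing leg stub is shifted by more than 20 mm or tipped (distance of stub_a from where it was at the start of the episode above 0.02 m or angle between stub_a's own z axis and vertical above 0.3 rad).
It fails at once if a standing leg stub is shifted by more than 20 mm or tipped (distance of stub_b from where it was at the start of the episode above 0.02 m or angle between stub_b's own z axis and vertical above 0.3 rad).
It also fails if it takes over 45 s, if anything falls off the work surface, if the arm or the gripper's body presses on something with over 40 N, if the wrist force passes 120 N, or if a joint passes its speed limit or range.

## Robot

A 6-joint arm with a two-finger parallel gripper is mounted at the origin on a cart in front of the work surface, level with it; the furniture and walls round the work are solid. World frame = base frame: x ahead of the robot, y to its left, z up, the work surface at z = 0. Lengths are in mm, angles in degrees, forces in N, time in s.
With the tool pointing down it reaches from about 300 to 850 mm from the base axis. Payload 4.2 kg.
Tool frame: the origin (TCP) lies at the very end of the fingers, on their centre line; the grasp point (between the pads) lies 19 mm behind it (hold_point_z is the z of the grasp point in the tool frame, in mm); z points along the fingers, y is the direction in which the jaws open and shut (so a half turn about z gives the same grasp; the last joint's range is limited). The gripper opens to 91 mm and grips with 3 to 60 N. Pads are 32 mm wide; open, the fingers measure 118 mm over their backs; the gripper's body (76 mm by 178 mm) begins 60 mm behind the grasp point.
Start: joints at [68.812, 18.312, 89.639, -0, 72.044, -1.146], TCP at [197.061, 540.194, 213.976] pointing down, gripper open.
Joint ranges: [-177.97, 177.97], [-48.28, 115.42], [12.27, 149.76], [-77.06, 257.06], [2.81, 150.46], [-146.56, 146.56]. Speed limits (degrees/s): [147.25, 147.25, 180, 180, 180, 180].

## Interface

Orientations are given as [roll, pitch, yaw] about the fixed x, y, z axes, in that order (R = Rz(yaw) Ry(pitch) Rx(roll)).
In Python, from workcell import state, grab_frame, job_done, hold_point_z gives the robot as it stands. The module is installed in compiled form; this text tells all that it offers.
- The arm moves only by the shell command python3 -m creep 'ROWS' [FORCE]. ROWS is JSON, a list of rows, each a list of 7 numbers: the closure, from 0 (fully open) to 1 (shut), then the shift along the tool's x, y, z in mm, then the turn, a rotation vector about the tool's x, y, z in degrees. A call has 1 to 5 rows; each row shifts and turns the commanded pose from where the row before left it, along the tool's axes as they then stand; what a row does not reach is not made up. A row lasts 1/8 s, in which the tool goes at most 62.5 mm and 10.7 degrees, less where a joint would pass 70% of its speed; a pose out of reach is approached as far as the arm can. A call is refused whole if a number of a shift passes 62.5 or a number of a turn 10.7, either way. A call with a gripper value outside its range is refused whole. The fingers move at their own pace and stop on an object; FORCE is the grip in N (left out, the last holds). Time passes only in rows, so rows that do not move let the fingers close. It gives the time, the measured TCP pose, the force and the opening at its end, in the units of the state.
- state(): the state, without advancing time (a new reading comes with each control period).
- grab_frame(name): name is "scene" or "side" or "wrist"; returns a dict with "frame" (384x512x3 uint8, red, green, blue), "fx", "fy", "cx", "cy" (pixels), "view" (4x4, takes a point from world to camera coordinates). Camera axes: x right, y down, z forward; pixel columns grow to the right and rows downward; lengths in mm; the calibration is good to about 2 mm. The wrist camera is an equidistant fisheye: a pixel r from the principal point sees the ray r / f radians off the axis. A picture is of the moment at which its call begins. There is no depth.
- job_done(): hands the job in, once; it reports no verdict.
The state is a dict: "time_s": time; "qpos": joint angles; "qvel": joint speeds; "effort": joint torques, N m; "ee_pos": TCP position; "ee_rot": TCP orientation; "force": force on the tool from outside, world axes, zero at the start; "torque": the same for the moment, N m; "gripper_width": finger opening in mm.
Only numpy, scipy, OpenCV 4.12 (cv2) and the standard library are available. Lean on these libraries where they do the work, as an engineer would, in place of code of your own. Each camera call takes 0.05 s, during which the arm holds its last target.

## Working session

There is one attempt and no reset: what is moved stays moved. The work goes in short steps, Python scripts to look and compute and a shell command to move; the robot and the scene stay as the last step left them, time stands still between calls to the robot, and variables do not carry over. Pictures are saved under pics/ and viewed, and the job is handed in when it is done.

```bash
mkdir -p pics; python3 - <<'E'
from workcell import state, grab_frame, hold_point_z
import cv2
print(hold_point_z if not callable(hold_point_z) else hold_point_z()); print(state())
for n in ("scene","side","wrist"):
    g=grab_frame(n); cv2.imwrite(f"pics/{n}0.png",g["frame"][:,:,::-1])
    print(n,g["fx"],g["fy"],g["cx"],g["cy"],g["view"].round(3).tolist() if hasattr(g["view"],'round') else g["view"])
E
```

```text
-18.8
{'time_s': 0.0, 'qpos': array([ 6.88103190e+01,  1.83516815e+01,  8.97071636e+01, -7.53713283e-05,
        7.20422018e+01, -1.14515124e+00]), 'qvel': array([-0.00664319, -0.01781561, -0.11695744, -0.04489754, -0.01033674,
        0.05954829]), 'effort': array([-1.36585633e-03, -4.12460446e+01, -2.31970417e+01,  7.24014686e-02,
        4.59524291e-02, -1.67341805e-04]), 'ee_pos': array([196.89199633, 539.70370647, 213.11473197]), 'ee_rot': array([-1.79898972e+02, -1.94780824e-03,  1.59955492e+02]), 'force': array([ 0.24726094, -0.08808004, -0.68134549]), 'torque': array([ 0.0040911 , -0.02454109, -0.04083843]), 'gripper_width': 91.42454152933111}
scene 439.0130095271133 439.0130095271133 259.38824965418434 189.51969112936897 [[0.495, -0.869, -0.006, -158.29], [-0.639, -0.359, -0.681, 474.744], [0.589, 0.341, -0.733, 583.391], [0.0, 0.0, 0.0, 1.0]]
side 444.9419592767275 444.9419592767275 256.1133459104477 188.02845756944174 [[-0.889, -0.458, 0.01, 569.222], [-0.312, 0.588, -0.746, 182.423], [0.336, -0.667, -0.666, 814.327], [0.0, 0.0, 0.0, 1.0]]
wrist 297.3186396354542 297.3186396354542 255.0158288408463 191.31206750423323 [[0.343, 0.939, -0.001, -574.046], [0.905, -0.33, 0.269, -31.733], [0.252, -0.093, -0.963, 390.426], [0.0, 0.0, 0.0, 1.0]]
```

View pics/scene0.png

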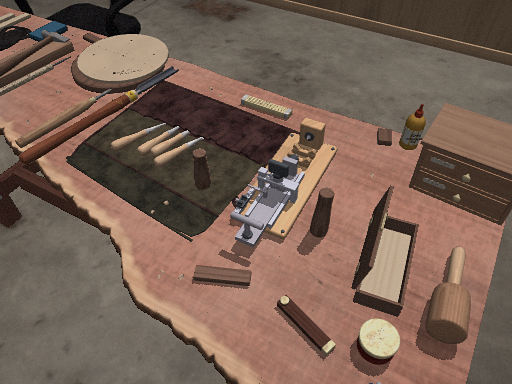

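View pics/side0.png

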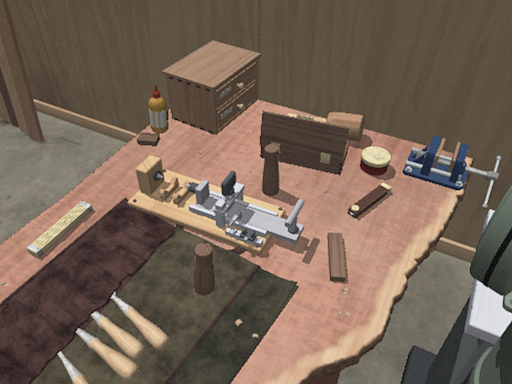

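View pics/wrist0.png

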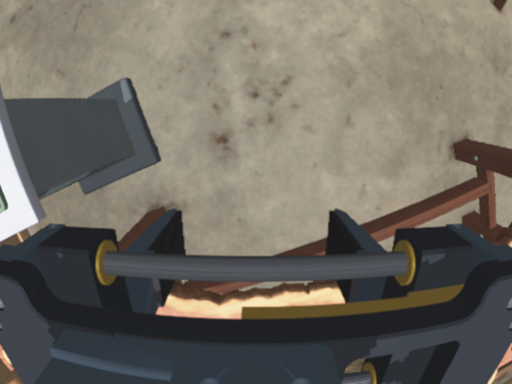

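Scene: jig from the bar at (246,218) past the knob (285,168) to the headstock (313,133); stubs at (202,170) and (322,212). Side: bar at (296,215), knob (229,183), headstock (149,172); stubs (204,268) and (271,168). Wrist sees only floor. Next: enlarged crops.

```bash
python3 - <<'E'
import cv2
a=cv2.imread("pics/scene0.png")[115:255,185:350]; cv2.imwrite("pics/sc_crop.png",cv2.resize(a,None,fx=4.2,fy=4.2,interpolation=cv2.INTER_CUBIC))
a=cv2.imread("pics/side0.png")[140:300,125:325]; cv2.imwrite("pics/si_crop.png",cv2.resize(a,None,fx=3.7,fy=3.7,interpolation=cv2.INTER_CUBIC))
E
```

```text
(no output)
```

View pics/sc_crop.png

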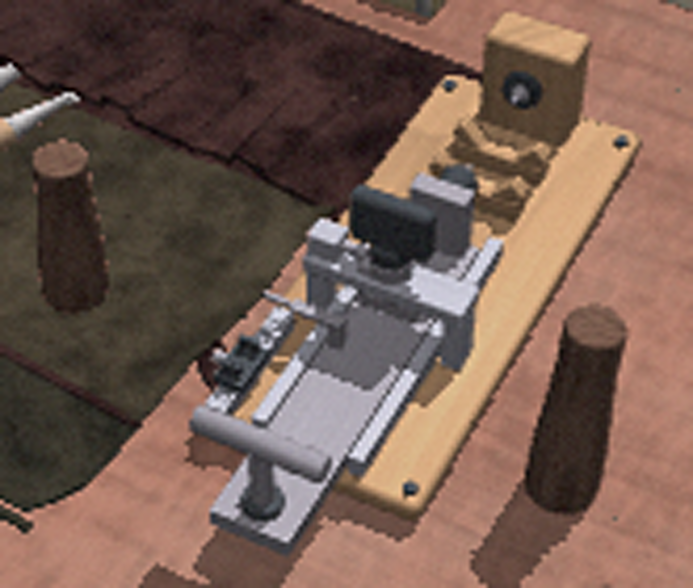

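View pics/si_crop.png

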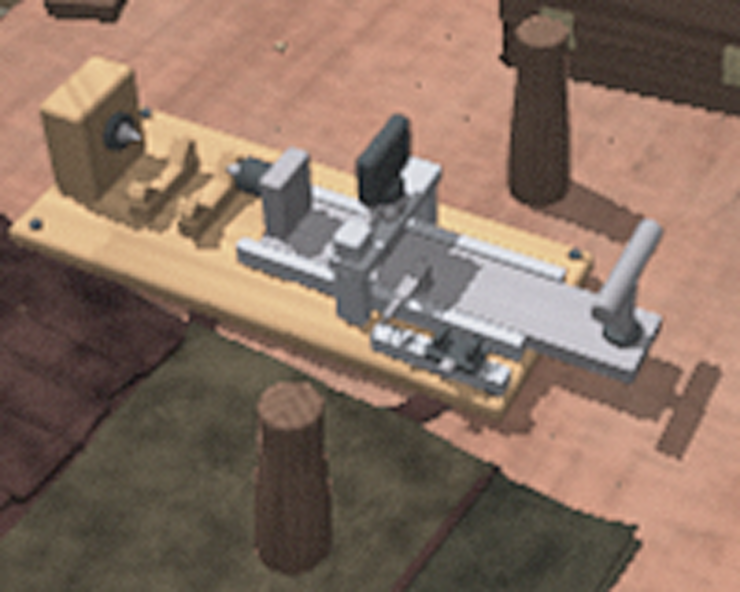

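```bash
cat > h.py <<'E'
import numpy as np, cv2
from workcell import state, grab_frame
def cams():
    return {n:grab_frame(n) for n in("scene","side")}
def tri(g,ps,pd):
    P=[];U=[]
    for n,p in(("scene",ps),("side",pd)):
        c=g[n];K=np.array([[c["fx"],0,c["cx"]],[0,c["fy"],c["cy"]],[0,0,1]])
        P.append(K@np.array(c["view"])[:3]);U.append(np.array(p,float).reshape(2,1))
    X=cv2.triangulatePoints(P[0],P[1],U[0],U[1])[:,0];X=X[:3]/X[3]
    e=[]
    for p,u in zip(P,U):
        q=p@np.r_[X,1];e.append(np.linalg.norm(q[:2]/q[2]-u[:,0]))
    return X,e
def proj(c,X):
    q=np.array(c["view"])@np.r_[X,1];q=q[:3];return [c["fx"]*q[0]/q[2]+c["cx"],c["fy"]*q[1]/q[2]+c["cy"]]
E
python3 - <<'E'
from h import *
g=cams()
pts=dict(bar_py=((200,420),(605,308)),bar_my=((322,463),(652,230)),barmid=((262,441),(628,270)),knobmid=((393,228),(384,160)),knobtop=((395,203),(388,138)),
s_pf=((449,86),(35,224)),s_mf=((621,142),(145,112)),s_mn=((410,488),(575,255)),rider=((238,362),(460,348)),tip=((268,295),(388,315)),
a_top=((62,160),(291,405)),a_foot=((75,300),(292,558)),b_top=((596,328),(541,33)),b_foot=((560,500),(540,192)))
for k,(a,b) in pts.items():
    X,e=tri(g,(a[0]/4.2+185-.4,a[1]/4.2+115-.4),(b[0]/3.7+125-.4,b[1]/3.7+140-.4));print(k,X.round(1),np.round(e,1))
E
```

```text
bar_py [492.5 159.5  78.3] [0.1 0.1]
bar_my [495.3  96.1  79.4] [0.9 0.9]
barmid [494.8 127.8  77.5] [0.7 0.7]
knobmid [634.5 132.2  97.1] [0.2 0.2]
knobtop [632.8 131.6 114.2] [0.6 0.6]
s_pf [832.8 196.8  17.4] [0.1 0.1]
s_mf [836.6  84.6  18. ] [0. 0.]
s_mn [546.3  74.2  17.9] [0.4 0.4]
rider [562.4 183.1  36.7] [0.2 0.2]
tip [602.2 188.5  47.3] [0.3 0.3]
a_top [586.1 302.2 103.7] [0.8 1.1]
a_foot [589.4 309.1  -7.3] [0.3 0.4]
b_top [603.   10.4 114.3] [1.1 1. ]
b_foot [596.5  11.9  -6.8] [0.5 0.4]
```

Fit: heights match (bar 78, board 18, pointer 47.5); jig yaw ≈ 2.05°, knob ≈ (634, 131.7), bar ≈ (494.5, 127.5), all within sizes and reach. Rotate the tool to yaw ≈ 92 (tool y along jig x) first.

```bash
python3 -m creep '[[0,0,0,0,0,0,10],[0,0,0,0,0,0,10],[0,0,0,0,0,0,10],[0,0,0,0,0,0,10],[0,0,0,0,0,0,10]]' 40; python3 -m creep '[[0,0,0,0,0,0,10],[0,0,0,0,0,0,8],[0,0,0,0,0,0,0]]'
cat > plan.py <<'E'
import sys
from h import *
from scipy.spatial.transform import Rotation as R
# target x y z yaw -> shift in tool axes
s=state();t=np.array([float(v) for v in sys.argv[1:4]]);
Rm=R.from_euler('xyz',s['ee_rot'],degrees=True).as_matrix()
print('t',s['time_s'],'pos',s['ee_pos'].round(1),'rot',s['ee_rot'].round(2),'F',s['force'].round(1),'w',round(s['gripper_width'],1),'shift',(Rm.T@(t-s['ee_pos'])).round(1))
if len(sys.argv)>4: print('turn z',((s['ee_rot'][2]-float(sys.argv[4])+180)%360-180).round(2))
E
python3 plan.py 634 131.7 200 92.05
```

```text
time_s: 0.88
ee_pos: [197.0, 540.1, 213.8]
ee_rot: [-180.0, 0.0, 109.6]
force: [0.2, 0.0, 0.5]
gripper_width: 91.2
time_s: 1.25
ee_pos: [197.0, 540.1, 213.8]
ee_rot: [-180.0, 0.0, 92.1]
force: [-0.2, 0.1, -0.9]
gripper_width: 91.3
t 1.25 pos [197.  540.1 213.8] rot [-1.7999e+02  1.0000e-02  9.2060e+01] F [-0.2  0.1 -0.9] w 91.3 shift [-423.8  422.    13.9]
turn z 0.01
```

```bash
python3 -m creep '[[0,-42,42,0,0,0,0],[0,-42,42,0,0,0,0],[0,-42,42,0,0,0,0],[0,-42,42,0,0,0,0],[0,-42,42,0,0,0,0]]'; python3 -m creep '[[0,-42,42,0,0,0,0],[0,-42,42,0,0,0,0],[0,-42,42,0,0,0,0],[0,-42,42,0,0,0,0],[0,-42,42,0,0,0,0]]'; python3 -m creep '[[0,0,0,0,0,0,0]]'; python3 plan.py 634 131.7 160 92.05
python3 - <<'E'
from h import *
for n in ("scene","side","wrist"):
    g=grab_frame(n); cv2.imwrite(f"pics/{n}1.png",g["frame"][:,:,::-1])
E
```

```text
time_s: 1.88
ee_pos: [415.3, 336.1, 214.1]
ee_rot: [180.0, -0.0, 92.1]
force: [1.0, 0.2, 0.0]
gripper_width: 91.3
time_s: 2.5
ee_pos: [632.4, 133.3, 214.0]
ee_rot: [180.0, -0.0, 92.1]
force: [0.8, 0.2, -0.2]
gripper_width: 91.4
time_s: 2.62
ee_pos: [633.5, 131.6, 212.9]
ee_rot: [180.0, 0.0, 91.8]
force: [-1.6, 0.7, -0.4]
gripper_width: 91.2
t 2.625 pos [633.5 131.6 212.9] rot [1.7999e+02 5.0000e-02 9.1820e+01] F [-1.6  0.7 -0.4] w 91.2 shift [ 0.1  0.5 52.9]
turn z -0.23
```

View pics/wrist1.png

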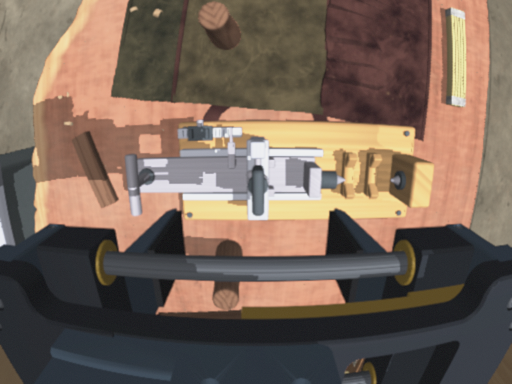

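Wrist view: bar at (133,185), knob grip (258,190), marker on scale bar (~200,132), pointer (232,150), stub_b (228,275). Enlarged crop to measure.

```bash
cat >> h.py <<'E'
def ray(c,p):
    d=np.array(p,float)-[c["cx"],c["cy"]];r=np.hypot(*d);th=r/c["fx"]
    v=np.r_[d/r*np.sin(th),np.cos(th)];V=np.array(c["view"]);return -V[:3,:3].T@V[:3,3],V[:3,:3].T@v
def onz(c,p,z):
    o,d=ray(c,p);return o+d*(z-o[2])/d[2]
def jig(X,k=(634,131.7),yaw=2.05):
    a=np.radians(yaw);d=np.array(X[:2])-k;return np.array([d[0]*np.cos(a)+d[1]*np.sin(a),-d[0]*np.sin(a)+d[1]*np.cos(a)])
E
python3 - <<'E'
import cv2
a=cv2.imread("pics/wrist1.png")[110:230,115:295]; cv2.imwrite("pics/w1c.png",cv2.resize(a,None,fx=4.4,fy=4.4,interpolation=cv2.INTER_CUBIC))
E
```

```text
(no output)
```

View pics/w1c.png

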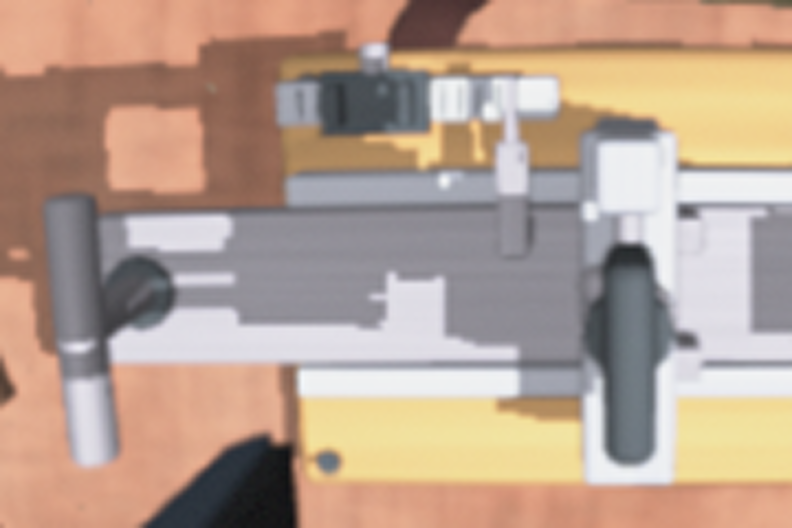

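```bash
python3 - <<'E'
from h import *
c=grab_frame("wrist")
for n,p,z in (("tip",(511,82),47.5),("saddleL",(320,100),40),("saddleR",(430,100),40),("gap?",(373,100),42),("knobA",(628,258),116),("knobB",(631,455),116),("barA",(72,200),80),("barB",(94,455),80),("screw",(328,461),18)):
    X=onz(c,(p[0]/4.4+115-.4,p[1]/4.4+110-.4),z);print(n,X.round(1),jig(X).round(1))
E
```

```text
tip [602.2 189.5  47.5] [-29.7  58.9]
saddleL [550.4 183.5  40. ] [-81.7  54.7]
saddleR [580.2 183.8  40. ] [-51.9  54. ]
gap? [565.2 183.7  42. ] [-66.9  54.5]
knobA [632.9 157.6 116. ] [-0.1 25.9]
knobB [635.2 114.1 116. ] [  0.6 -17.7]
barA [494.6 161.9  80. ] [-138.2   35.2]
barB [496.   94.8  80. ] [-139.3  -31.9]
screw [546.   73.4  18. ] [-90.1 -55.1]
```

```bash
python3 -m creep '[[0,1,0.5,30,0,0,0],[0,0,0,30,0,0,0],[0,0,0,30,0,0,0],[0,0,0,15,0,0,0],[0,0,0,0,0,0,0]]'; python3 plan.py 634 133 87 92.05
python3 - <<'E'
from h import *
for n in ("scene","side","wrist"):
    g=grab_frame(n); cv2.imwrite(f"pics/{n}2.png",g["frame"][:,:,::-1])
a=cv2.imread("pics/side2.png")[110:290,120:340];b=cv2.imread("pics/scene2.png")[95:255,190:370]
a=cv2.resize(a,(400,327));b=cv2.resize(b,(368,327));cv2.imwrite("pics/both2.png",np.hstack([a,b]))
E
```

```text
time_s: 3.45
ee_pos: [630.7, 136.5, 108.5]
ee_rot: [-179.9, 0.0, 92.0]
force: [-0.1, 0.0, -0.6]
gripper_width: 91.6
t 3.45 pos [630.7 136.5 108.5] rot [-1.7991e+02  1.0000e-02  9.2040e+01] F [-0.1  0.  -0.6] w 91.6 shift [-3.6  3.2 21.5]
turn z -0.01
```

View pics/both2.png

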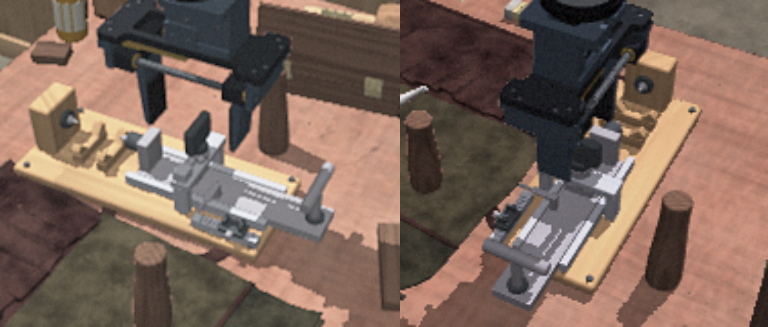

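View pics/wrist2.png

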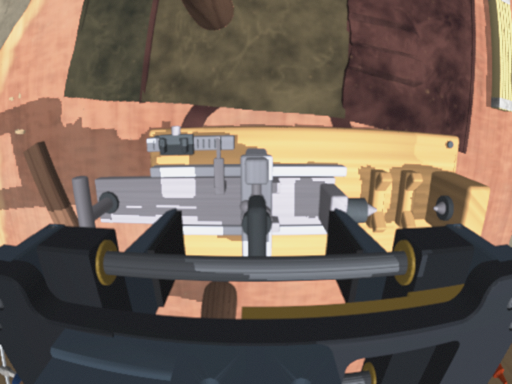

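Fingers straddle the knob grip (wrist: grip at (257,220), fingers at 165 and 345), nothing touched. Correct and descend, then close gently.

```bash
python3 -m creep '[[0,-3.6,3.2,10,0,0,0],[0,0,0,11,0,0,0],[0,0,0,0,0,0,0]]'; python3 plan.py 634 133 87 92.05
```

```text
time_s: 3.98
ee_pos: [634.0, 132.0, 86.4]
ee_rot: [-179.8, 0.0, 91.9]
force: [0.1, 0.0, -0.1]
gripper_width: 91.3
t 3.975 pos [634.  132.   86.4] rot [-1.7983e+02  2.0000e-02  9.1940e+01] F [ 0.1  0.  -0.1] w 91.3 shift [ 1.   0.  -0.6]
turn z -0.11
```

```bash
python3 -m creep '[[1,1,0,0,0,0,0],[1,0,0,0,0,0,0],[1,0,0,0,0,0,0],[1,0,0,0,0,0,0],[1,0,0,0,0,0,0]]' 25;  python3 -m creep '[[1,0,0,0,0,0,0],[1,0,0,0,0,0,0],[1,0,0,0,0,0,0]]'; python3 plan.py 634 133 87 92.05
python3 - <<'E'
from h import *
for n in ("scene","side","wrist"):
    g=grab_frame(n); cv2.imwrite(f"pics/{n}3.png",g["frame"][:,:,::-1])
a=cv2.imread("pics/side3.png")[110:290,120:340];b=cv2.imread("pics/scene3.png")[95:255,190:370]
a=cv2.resize(a,(400,327));b=cv2.resize(b,(368,327));cv2.imwrite("pics/both3.png",np.hstack([a,b]))
E
```

```text
time_s: 4.6
ee_pos: [634.9, 133.3, 88.0]
ee_rot: [180.0, -0.0, 92.0]
force: [-0.4, -0.7, 0.3]
gripper_width: 44.0
time_s: 4.97
ee_pos: [634.6, 133.3, 87.9]
ee_rot: [-179.9, -0.0, 92.0]
force: [-7.1, 0.0, 4.3]
gripper_width: 14.6
t 4.975 pos [634.6 133.3  87.9] rot [-179.95   -0.     91.95] F [-7.1  0.   4.3] w 14.6 shift [-0.3 -0.6  0.9]
turn z -0.1
```

View pics/both3.png

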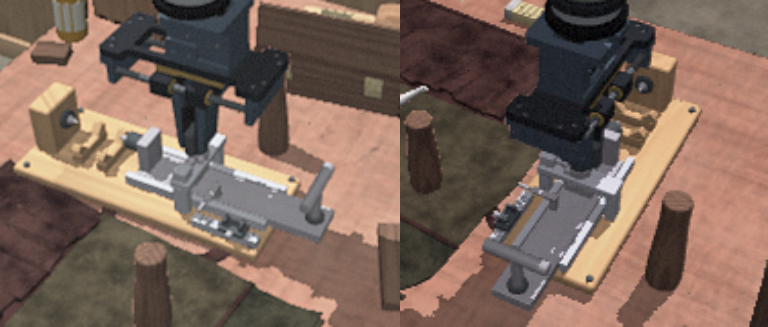

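Knob is between the fingers, nearly closed. Let it settle.

```bash
python3 -m creep '[[1,0,0,0,0,0,0],[1,0,0,0,0,0,0]]'; python3 plan.py 634 133 87 92.05
```

```text
time_s: 5.38
ee_pos: [633.5, 133.3, 87.9]
ee_rot: [-179.8, 0.0, 92.0]
force: [-5.2, -0.4, 3.3]
gripper_width: 11.7
t 5.375 pos [633.5 133.3  87.9] rot [-179.83    0.     91.96] F [-5.2 -0.4  3.3] w 11.7 shift [-0.3  0.5  0.9]
turn z -0.09
```

```bash
python3 -m creep '[[1,0,-1,0,0,0,0],[1,0,0,0,0,0,8],[1,0,0,0,0,0,8],[1,0,0,0,0,0,8],[1,0,0,0,0,0,0]]' 35; python3 plan.py 634 133 87 68
```

```text
time_s: 6.0
ee_pos: [631.9, 132.9, 87.9]
ee_rot: [-179.8, 0.2, 68.2]
force: [-7.2, 0.1, 4.3]
gripper_width: 13.6
t 6.0 pos [631.9 132.9  87.9] rot [-179.83    0.19   68.18] F [-7.2  0.1  4.3] w 13.6 shift [0.9 1.9 0.9]
turn z 0.18
```

```bash
python3 -m creep '[[1,-0.6,-1.4,0,0,0,0],[1,0,0,0,0,0,0]]'; python3 plan.py 634 133 87 68; python3 - <<'E'
from h import *
for n in ("scene","side","wrist"):
    g=grab_frame(n); cv2.imwrite(f"pics/{n}4.png",g["frame"][:,:,::-1])
a=cv2.imread("pics/side4.png")[110:250,170:270];b=cv2.imread("pics/scene4.png")[95:255,220:340]
a=cv2.resize(a,None,fx=3.2,fy=3.2);b=cv2.resize(b,None,fx=2.8,fy=2.8);cv2.imwrite("pics/both4.png",np.hstack([a,b]))
E
```

```text
time_s: 6.25
ee_pos: [633.1, 132.7, 88.0]
ee_rot: [179.9, 0.0, 68.0]
force: [1.0, -2.4, 0.7]
gripper_width: 11.7
t 6.25 pos [633.1 132.7  88. ] rot [1.7991e+02 1.0000e-02 6.7960e+01] F [ 1.  -2.4  0.7] w 11.7 shift [0.6 0.8 1. ]
turn z -0.04
```

View pics/both4.png

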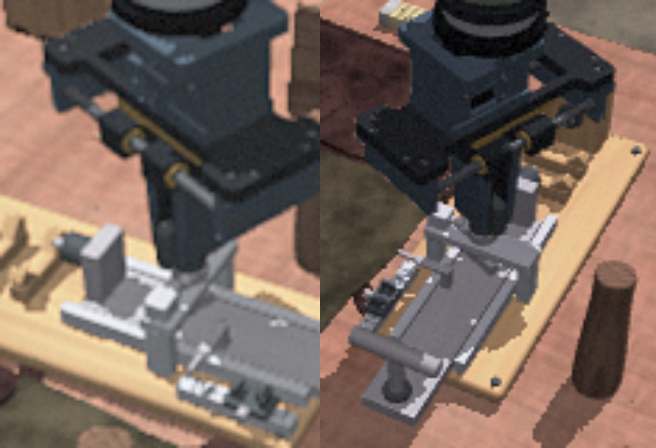

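View pics/wrist4.png

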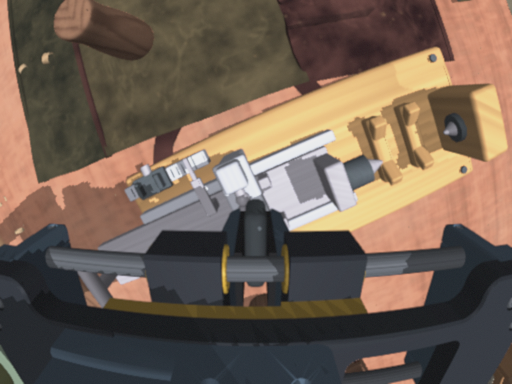

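Grip is seated (width 11.7, forces ~2 N) and the knob at (257,225) has turned with the fingers. Continue; remaining turn to the stop is about 53°.

```bash
python3 -m creep '[[1,0,0,0,0,0,10],[1,0,0,0,0,0,10],[1,0,0,0,0,0,10],[1,0,0,0,0,0,10],[1,0,0,0,0,0,0]]'; python3 plan.py 634 133 87 14.7
```

```text
time_s: 7.02
ee_pos: [633.2, 133.0, 88.0]
ee_rot: [180.0, -0.1, 28.0]
force: [3.5, -2.0, -0.2]
gripper_width: 11.7
t 7.025 pos [633.2 133.   88. ] rot [ 1.7997e+02 -8.0000e-02  2.7990e+01] F [ 3.5 -2.  -0.2] w 11.7 shift [0.7 0.4 1. ]
turn z 13.29
```

```bash
python3 -m creep '[[1,0,0,0,0,0,7],[1,0,0,0,0,0,5],[1,0,0,0,0,0,0],[1,0,0,0,0,0,0]]'; python3 plan.py 634 133 87 14.7;python3 - <<'E'
from workcell import state
print(state()['torque'])
E
```

```text
time_s: 7.52
ee_pos: [632.8, 133.2, 88.0]
ee_rot: [180.0, -0.1, 16.1]
force: [2.8, -3.3, -1.0]
gripper_width: 11.9
t 7.525 pos [632.8 133.2  88. ] rot [ 1.7999e+02 -5.0000e-02  1.6100e+01] F [ 2.8 -3.3 -1. ] w 11.9 shift [1.1 0.5 1. ]
turn z 1.4
[-0.58134257  0.01612348 -0.00098378]
```

```bash
python3 -m creep '[[0,0,0,0,0,0,0],[0,0,0,0,0,0,0],[0,0,0,0,0,0,0],[0,0,0,-20,0,0,0],[0,0,0,-25,0,0,0]]'; python3 -m creep '[[0,0,0,-40,0,0,0],[0,0,0,-30,0,0,0],[0,0,0,-10,0,0,0],[0,0,0,0,0,0,0]]'; python3 plan.py 634 133 200 14.7;python3 - <<'E'
from h import *
for n in ("scene","side","wrist"):
    g=grab_frame(n); cv2.imwrite(f"pics/{n}5.png",g["frame"][:,:,::-1])
a=cv2.imread("pics/side5.png")[120:260,140:310];b=cv2.imread("pics/scene5.png")[95:255,220:340]
a=cv2.resize(a,None,fx=2.6,fy=2.6);b=cv2.resize(b,(0,0),fx=2.275,fy=2.275);print(a.shape,b.shape);cv2.imwrite("pics/both5.png",np.hstack([a,b[:364]]))
E
```

```text
time_s: 8.15
ee_pos: [631.8, 133.4, 132.8]
ee_rot: [-180.0, 0.1, 16.0]
force: [0.5, 0.3, -0.2]
gripper_width: 59.1
time_s: 8.65
ee_pos: [632.3, 133.3, 212.9]
ee_rot: [-180.0, -0.0, 16.0]
force: [0.3, 0.9, -0.3]
gripper_width: 91.2
t 8.65 pos [632.3 133.3 212.9] rot [-1.7999e+02 -2.0000e-02  1.5970e+01] F [ 0.3  0.9 -0.3] w 91.2 shift [ 1.5  0.8 12.9]
turn z 1.27
(364, 442, 3) (364, 273, 3)
```

View pics/both5.png

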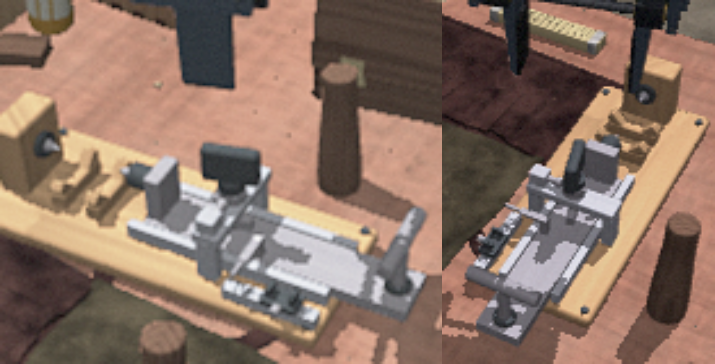

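View pics/wrist5.png

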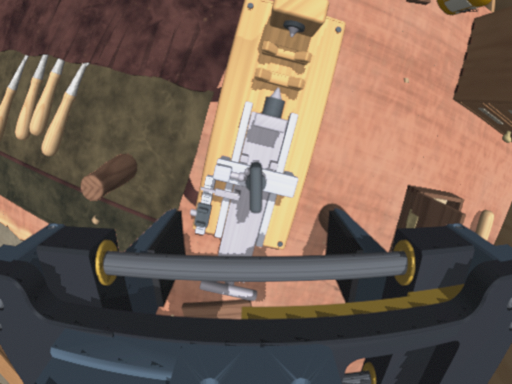

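Knob now lies along the slide (scene (575,165), wrist (256,187)); slide is home, stubs in place. Turn back and go above the bar.

```bash
python3 -m creep '[[0,0,0,0,0,0,-10],[0,0,0,0,0,0,-10],[0,0,0,0,0,0,-10],[0,0,0,0,0,0,-10],[0,0,0,0,0,0,-10]]'; python3 -m creep '[[0,0,0,0,0,0,-10],[0,0,0,0,0,0,-10],[0,0,0,0,0,0,-6],[0,0,0,0,0,0,0]]'; python3 plan.py 494.5 128 170 92.05;
```

```text
time_s: 9.43
ee_pos: [631.8, 133.2, 211.3]
ee_rot: [-179.9, 0.1, 66.3]
force: [0.4, 0.8, 0.8]
gripper_width: 91.2
time_s: 9.93
ee_pos: [631.9, 133.2, 211.6]
ee_rot: [-179.9, 0.0, 91.9]
force: [0.7, -0.6, -0.3]
gripper_width: 91.0
t 9.925 pos [631.9 133.2 211.6] rot [-1.7986e+02  2.0000e-02  9.1890e+01] F [ 0.7 -0.6 -0.3] w 91.0 shift [  -0.6 -137.4   41.9]
turn z -0.16
```

```bash
python3 -m creep '[[0,0,-45,0,0,0,0],[0,0,-45,0,0,0,0],[0,-0.6,-47,0,0,0,0],[0,0,0,20,0,0,0],[0,0,0,0,0,0,0]]';  python3 plan.py 494.5 128 60 92.05; python3 - <<'E'
from h import *
g=grab_frame("wrist"); cv2.imwrite("pics/wrist6.png",g["frame"][:,:,::-1])
E
```

```text
time_s: 10.55
ee_pos: [494.1, 127.7, 191.7]
ee_rot: [-179.8, 0.0, 91.9]
force: [-0.4, -0.5, -0.1]
gripper_width: 91.4
t 10.55 pos [494.1 127.7 191.7] rot [-1.7982e+02  3.0000e-02  9.1890e+01] F [-0.4 -0.5 -0.1] w 91.4 shift [  0.3   0.8 131.7]
turn z -0.16
```

View pics/wrist6.png

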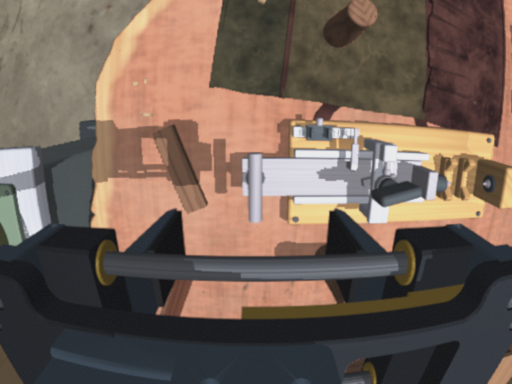

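Bar is centred between the fingers at (256,188); marker (318,132), pointer (354,150). Re-measure marker and pointer from this place.

```bash
python3 - <<'E'
import cv2
a=cv2.imread("pics/wrist6.png")[110:230,235:395]; cv2.imwrite("pics/w6c.png",cv2.resize(a,None,fx=4.9,fy=4.9,interpolation=cv2.INTER_CUBIC))
E
```

```text
(no output)
```

View pics/w6c.png

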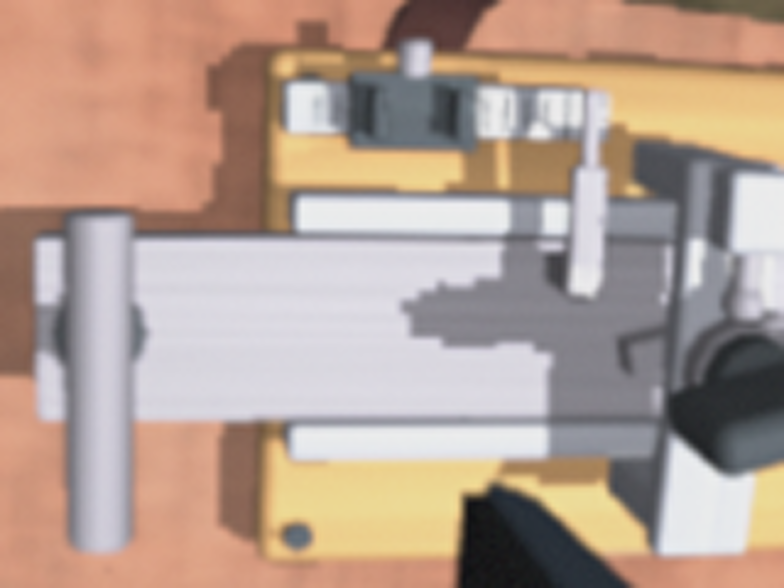

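```bash
python3 - <<'E'
from h import *
c=grab_frame("wrist")
for n,p,z in (("tip",(597,95),47.5),("saddleL",(352,110),36),("saddleR",(477,110),36),("prongL",(365,107),45),("prongR",(449,107),45),("gap",(409,107),42),("barA",(98,215),84),("barB",(101,550),84)):
    X=onz(c,(p[0]/4.9+235-.4,p[1]/4.9+110-.4),z);print(n,X.round(1),jig(X,(633.5,133)).round(1))
E
python3 -m creep '[[0,0,0,30,0,0,0],[0,0,0,30,0,0,0],[0,0,0,30,0,0,0],[0,0,0,0,0,0,0]]';  python3 plan.py 494.5 128 60 92.05
```

```text
tip [605.7 189.6  47.5] [-25.7  57.6]
saddleL [551.5 181.7  36. ] [-80.2  51.6]
saddleR [580.8 183.5  36. ] [-50.9  52.4]
prongL [552.8 183.1  45. ] [-78.8  53. ]
prongR [571.9 184.3  45. ] [-59.7  53.5]
gap [563.4 183.5  42. ] [-68.2  53. ]
barA [494.8 162.2  84. ] [-137.5   34.2]
barB [497.7  93.2  84. ] [-137.1  -34.9]
time_s: 11.15
ee_pos: [494.8, 127.7, 101.4]
ee_rot: [-179.8, 0.0, 91.9]
force: [-0.8, -0.5, -0.1]
gripper_width: 91.0
t 11.15 pos [494.8 127.7 101.4] rot [-1.7975e+02  4.0000e-02  9.1920e+01] F [-0.8 -0.5 -0.1] w 91.0 shift [ 0.3 -0.1 41.4]
turn z -0.13
```

```bash
python3 -m creep '[[0,0,0,20,0,0,0],[0,0,0,20,0,0,0],[0,0,0,0,0,0,0]]';  python3 -m creep '[[1,0,0,0,0,0,0],[1,0,0,0,0,0,0],[1,0,0,0,0,0,0],[1,0,0,0,0,0,0],[1,0,0,0,0,0,0]]' 50;python3 -m creep '[[1,0,0,0,0,0,0],[1,0,0,0,0,0,0],[1,0,0,0,0,0,0],[1,0,0,0,0,0,0]]'; python3 - <<'E'
from h import *
for n in ("scene","side","wrist"):
    g=grab_frame(n); cv2.imwrite(f"pics/{n}7.png",g["frame"][:,:,::-1])
a=cv2.imread("pics/side7.png")[120:260,170:340];b=cv2.imread("pics/scene7.png")[115:255,200:340]
a=cv2.resize(a,None,fx=2.5,fy=2.5);b=cv2.resize(b,None,fx=2.5,fy=2.5);cv2.imwrite("pics/both7.png",np.hstack([a,b]))
E
```

```text
time_s: 11.52
ee_pos: [495.9, 128.0, 63.2]
ee_rot: [-180.0, 0.0, 91.9]
force: [-0.8, 0.5, 0.4]
gripper_width: 91.4
time_s: 12.15
ee_pos: [495.5, 128.0, 63.0]
ee_rot: [180.0, -0.0, 92.0]
force: [-0.5, 0.3, 0.1]
gripper_width: 43.9
time_s: 12.65
ee_pos: [493.5, 127.9, 62.7]
ee_rot: [-179.8, 0.0, 92.0]
force: [-6.2, 0.2, 5.7]
gripper_width: 13.0
```

View pics/both7.png

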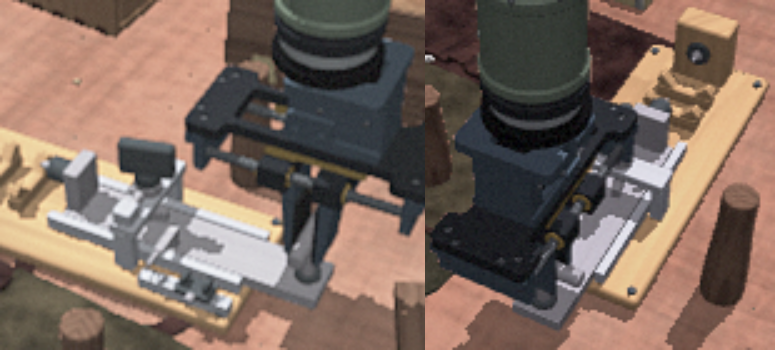

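View pics/wrist7.png

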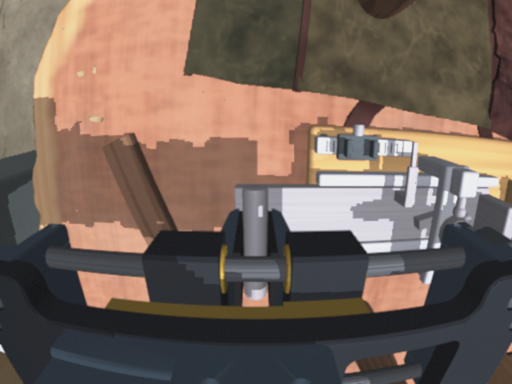

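Bar is gripped (width ~13, wrist (256,215)); knob still in line. Pull most of the way, then measure.

```bash
python3 -m creep '[[1,0,-4,0,0,0,0],[1,0,-7,0,0,0,0],[1,0,-7,0,0,0,0],[1,0,-7,0,0,0,0],[1,0,-5,0,0,0,0]]' 60; python3 -m creep '[[1,0,-3,0,0,0,0],[1,0,0,0,0,0,0],[1,0,0,0,0,0,0]]'; python3 - <<'E'
from h import *
for n in ("scene","side","wrist"):
    g=grab_frame(n); cv2.imwrite(f"pics/{n}8.png",g["frame"][:,:,::-1])
a=cv2.imread("pics/side8.png")[190:250,200:290];b=cv2.imread("pics/wrist8.png")[110:210,295:465]
a=cv2.resize(a,(540,360),interpolation=cv2.INTER_CUBIC);cv2.imwrite("pics/s8c.png",a);cv2.imwrite("pics/w8c.png",cv2.resize(b,None,fx=4.5,fy=4.5,interpolation=cv2.INTER_CUBIC))
E
```

```text
time_s: 13.42
ee_pos: [468.8, 127.0, 62.8]
ee_rot: [179.6, -0.0, 92.0]
force: [8.8, -1.8, -8.6]
gripper_width: 13.1
time_s: 13.8
ee_pos: [466.0, 126.9, 62.8]
ee_rot: [179.6, -0.0, 92.0]
force: [8.2, -1.1, -9.4]
gripper_width: 12.8
```

View pics/s8c.png

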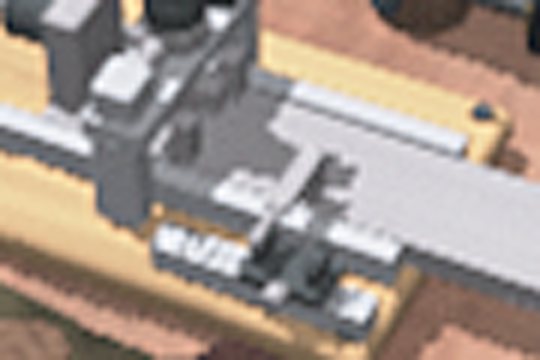

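View pics/w8c.png

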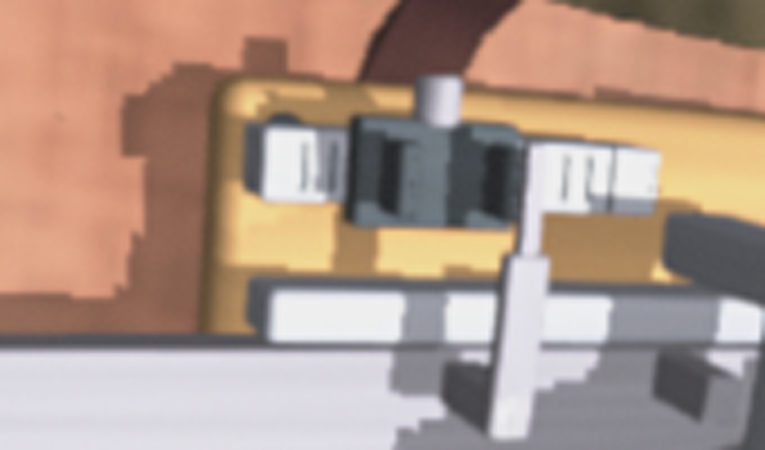

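Pointer (crop x 537) is past/at the saddle's right end (522); saddle spans 350–522. Compute the remaining distance.

```bash
python3 - <<'E'
from h import *
c=grab_frame("wrist")
for n,p,z in (("tip",(537,150),47.5),("saddleL",(352,172),36),("saddleR",(522,172),36),("saddlefrontL",(350,222),34),("saddlefrontR",(520,222),34),("prongL_out",(348,150),45),("prongR_out",(530,150),45),("post",(438,100),38)):
    X=onz(c,(p[0]/4.5+295-.4,p[1]/4.5+110-.4),z);print(n,X.round(1),jig(X,(633.5,133)).round(1))
g=cams()
for n,p in (("tip",[574.5,188,47.5]),("gap",[564,184,45])):print(n,[np.round(proj(g[k],p),1) for k in g])
E
```

```text
tip [575.8 188.4  47.5] [-55.7  57.5]
saddleL [548.7 181.3  36. ] [-83.   51.3]
saddleR [580.2 183.7  36. ] [-51.4  52.6]
saddlefrontL [550.1 173.   34. ] [-81.9  43. ]
saddlefrontR [582.2 175.2  34. ] [-49.8  44. ]
prongL_out [543.8 185.5  45. ] [-87.7  55.7]
prongR_out [575.9 188.1  45. ] [-55.5  57.2]
post [561.9 194.1  38. ] [-69.4  63.6]
tip [array([241.9, 193.2]), array([241.9, 229.1])]
gap [array([241. , 197.8]), array([247.8, 230.6])]
```

```bash
python3 -m creep '[[1,0,-4,0,0,0,0],[1,0,-4,0,0,0,0],[1,0,-2,0,0,0,0],[1,0,0,0,0,0,0],[1,0,0,0,0,0,0]]'; python3 - <<'E'
from h import *
for n in ("scene","side","wrist"):
    g=grab_frame(n); cv2.imwrite(f"pics/{n}9.png",g["frame"][:,:,::-1])
a=cv2.imread("pics/side9.png")[205:250,215:280];b=cv2.imread("pics/wrist9.png")[110:190,320:450]
a=cv2.resize(a,None,fx=8,fy=8,interpolation=cv2.INTER_CUBIC);cv2.imwrite("pics/s9c.png",a);cv2.imwrite("pics/w9c.png",cv2.resize(b,None,fx=6,fy=6,interpolation=cv2.INTER_CUBIC))
E
```

```text
time_s: 14.72
ee_pos: [456.5, 126.5, 62.8]
ee_rot: [179.5, -0.0, 92.0]
force: [9.1, -1.0, -10.8]
gripper_width: 12.6
```

View pics/s9c.png

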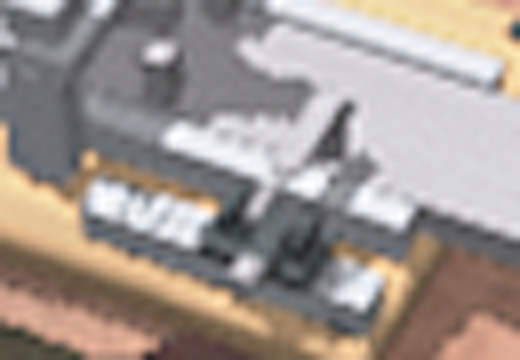

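View pics/w9c.png

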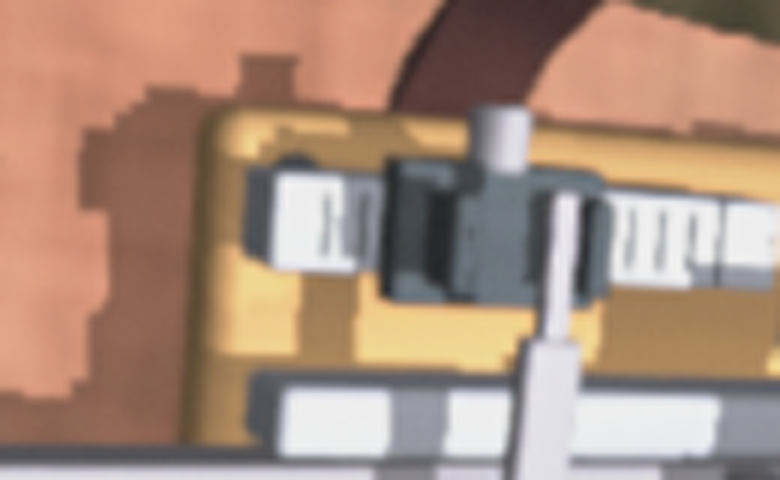

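Tip (wrist crop x 563) is just inside the right (+x) prong; gap middle about x 514, so some mm remain. Pull 5 more and look.

```bash
python3 -m creep '[[1,0,-3,0,0,0,0],[1,0,-2,0,0,0,0],[1,0,0,0,0,0,0],[1,0,0,0,0,0,0]]'; python3 - <<'E'
from h import *
for n in ("scene","side","wrist"):
    g=grab_frame(n); cv2.imwrite(f"pics/{n}10.png",g["frame"][:,:,::-1])
a=cv2.imread("pics/side10.png")[205:250,215:280];b=cv2.imread("pics/wrist10.png")[110:190,320:450]
a=cv2.resize(a,None,fx=10,fy=10,interpolation=cv2.INTER_CUBIC);cv2.imwrite("pics/s10c.png",a);cv2.imwrite("pics/w10c.png",cv2.resize(b,None,fx=6,fy=6,interpolation=cv2.INTER_CUBIC))
E
```

```text
time_s: 15.38
ee_pos: [451.8, 126.3, 62.8]
ee_rot: [179.5, 0.0, 92.0]
force: [10.0, -2.6, -11.0]
gripper_width: 12.9
```

View pics/s10c.png

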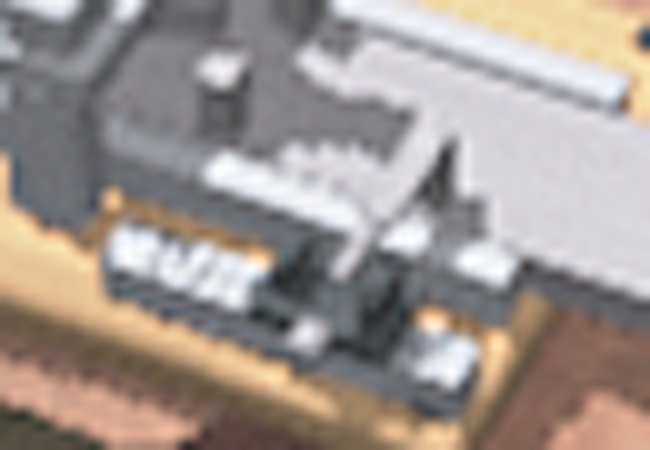

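View pics/w10c.png

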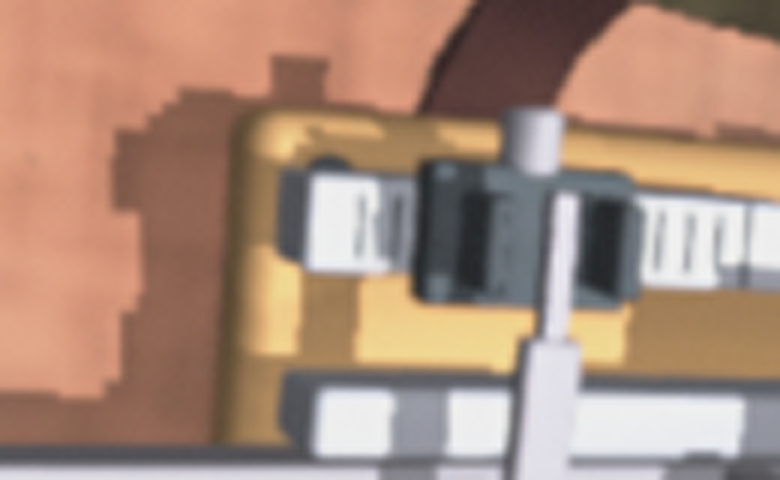

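Side: tip (345,275) now between two dark prongs (290,265) and (385,305); wrist: tip at 565, prong faces at 475 and 600. Overlay a model of the prongs to judge the parallax.

```bash
cat > ov.py <<'E'
from h import *
import sys
gx=float(sys.argv[1]); tx=float(sys.argv[2]); tag=sys.argv[3]
K=np.array([633.5,133]);a=np.radians(2.05)
def W(x,y,z): return np.array([K[0]+x*np.cos(a)-y*np.sin(a),K[1]+x*np.sin(a)+y*np.cos(a),z])
def pj(n,c,X):
    if n!="wrist": return proj(c,X)
    v=(np.array(c["view"])@np.r_[X,1])[:3];r=np.hypot(v[0],v[1]);th=np.arctan2(r,v[2]);return [c["fx"]*th*v[0]/r+c["cx"],c["fx"]*th*v[1]/r+c["cy"]]
out=[]
for n,(r0,r1,c0,c1),f in (("side",(200,255,210,285),5),("wrist",(115,170,350,450),4),("scene",(170,215,215,265),7)):
    c=grab_frame(n);im=cv2.resize(c["frame"][r0:r1,c0:c1,::-1],None,fx=f,fy=f,interpolation=cv2.INTER_CUBIC);raw=im.copy()
    q=lambda X:tuple(int(v) for v in ((np.array(pj(n,c,X))+.5-[c0,r0])*f))
    for s,col in((-7.5,(0,0,255)),(7.5,(0,255,0))):
        P=[q(W(gx+s,y,z)) for y,z in((46,36),(46,45),(58,45),(58,36))]
        cv2.polylines(im,[np.array(P)],True,col,1)
    P=[q(W(gx+s,y,36)) for s,y in((-15,44),(15,44),(15,60),(-15,60))];cv2.polylines(im,[np.array(P)],True,(255,255,0),1)
    cv2.circle(im,q(W(tx,56,47.5)),3,(255,0,255),1)
    out.append(np.hstack([raw,im]))
w=max(o.shape[1] for o in out)
o=np.vstack([cv2.copyMakeBorder(o,0,0,0,w-o.shape[1],cv2.BORDER_CONSTANT) for o in out]);s=min(1,800/o.shape[1],600/o.shape[0])
cv2.imwrite(f"pics/ov{tag}.png",cv2.resize(o,None,fx=s,fy=s))
E
python3 ov.py -68 -71 a
```

```text
(no output)
```

View pics/ova.png

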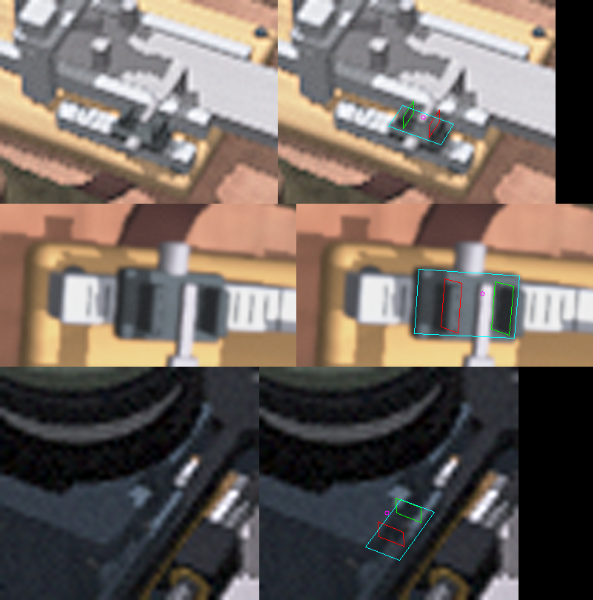

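```bash
sed -e 's/,5),("wrist",(115,170,350,450),4),("scene".*:$/,5),("wrist",(115,175,370,445),5)):/' ov.py > ov2.py; grep -n '"side",(200' ov2.py; python3 ov2.py -67.5 -70 b
```

```text
10:for n,(r0,r1,c0,c1),f in (("side",(200,255,210,285),5),("wrist",(115,175,370,445),5)):
```

View pics/ovb.png

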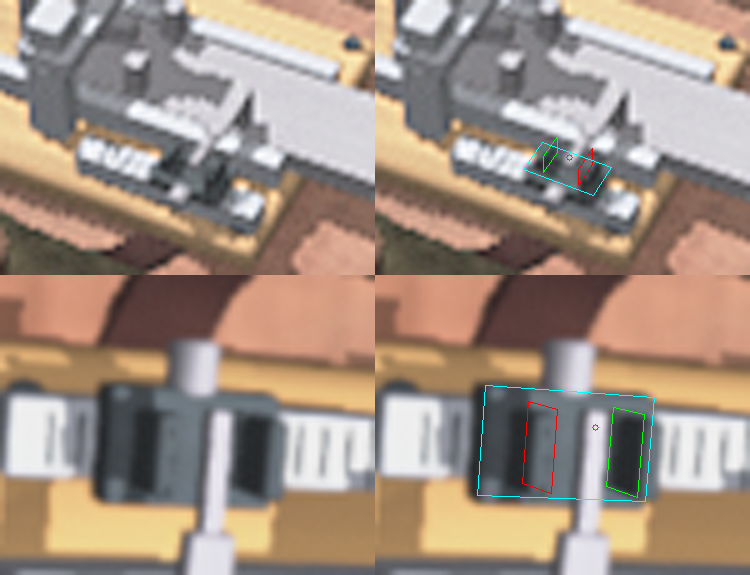

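Overlay: wrist right prong face fits gap x ≈ -67.4, tip ≈ -70: about 2.5 mm past centre. Ease back 2 mm.

```bash
python3 -m creep '[[1,0,2,0,0,0,0],[1,0,0,0,0,0,0],[1,0,0,0,0,0,0],[1,0,0,0,0,0,0]]'; python3 ov2.py -67.4 -67.8 c; python3 - <<'E'
from workcell import state
print(state()['qvel'].round(2))
E
```

```text
time_s: 16.27
ee_pos: [454.0, 126.4, 62.9]
ee_rot: [179.5, -0.0, 92.0]
force: [10.8, -1.8, -10.8]
gripper_width: 12.6
[ 0.02 -0.01  0.06  0.02 -0.07  0.01]
```

View pics/ovc.png

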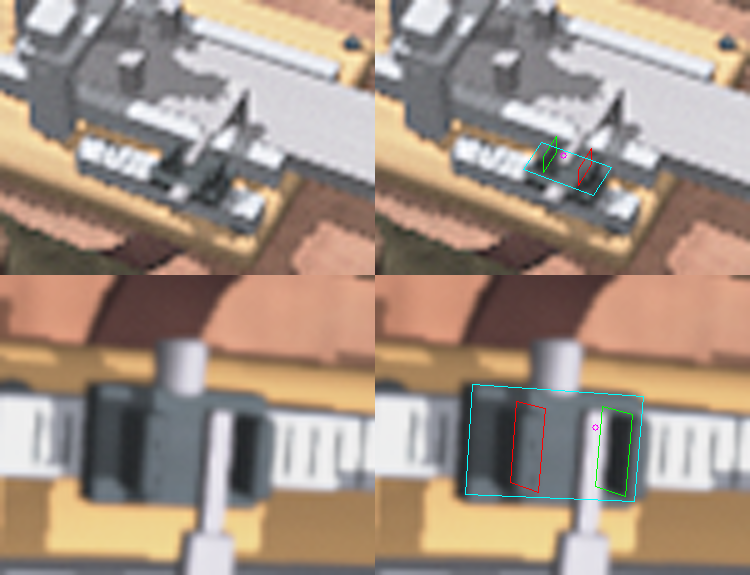

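```bash
python3 - <<'E'
from h import *
c=grab_frame("side")
im=sum(grab_frame("side")["frame"].astype(float) for _ in range(6))/6
b=im[212:250,225:275,::-1].astype(np.uint8);cv2.imwrite("pics/s11.png",cv2.resize(b,None,fx=15,fy=15,interpolation=cv2.INTER_CUBIC))
K=np.array([633.5,133]);a=np.radians(2.05)
W=lambda x,y,z:[K[0]+x*np.cos(a)-y*np.sin(a),K[1]+x*np.sin(a)+y*np.cos(a),z]
for nm,p in (("tip-67.4",(-67.4,57,47.5)),("tip-70",(-70,57,47.5)),("+prong top in",(-59.9,52,45)),("-prong top in",(-74.9,52,45)),("-prong top out",(-78.4,52,45)),("saddle+ near",(-52.4,60,36)),("saddle- near",(-82.4,60,36))):
    print(nm,((np.array(proj(c,W(*p)))+.5-[225,212])*15).round())
E
```

```text
tip-67.4 [335. 290.]
tip-70 [354. 297.]
+prong top in [300. 259.]
-prong top in [406. 297.]
-prong top out [430. 305.]
saddle+ near [220. 330.]
saddle- near [431. 406.]
```

View pics/s11.png

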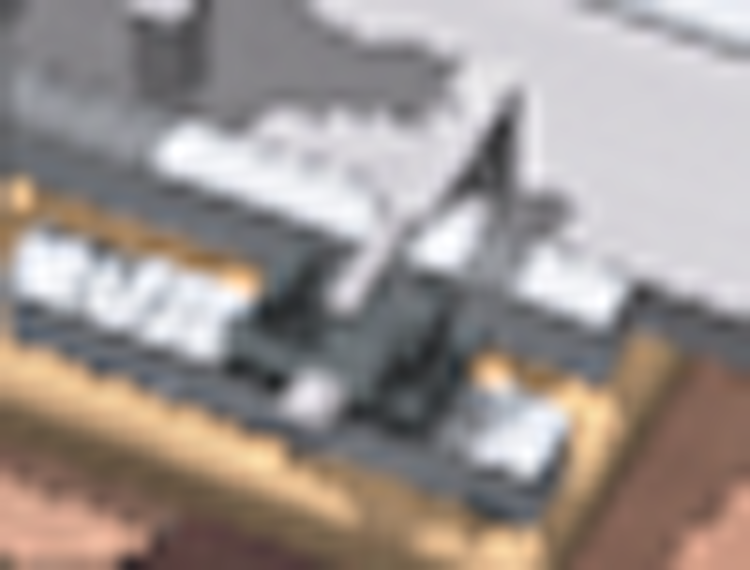

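With the ~10 px side calibration offset seen on the saddle (edges 232/440 against 220/431 predicted), the tip at (345,300) matches the gap middle. Both views agree, and the arm is still. Hand in.

```bash
python3 - <<'E'
from h import *
g=grab_frame("side");cv2.imwrite("pics/side12.png",g["frame"][:,:,::-1])
s=state();print(s['time_s'],s['ee_pos'].round(2),s['force'].round(1),s['gripper_width'])
E
```

```text
16.775 [453.98 126.43  62.84] [ 10.6  -1.9 -11.8] 12.985220131760943
```

View pics/side12.png

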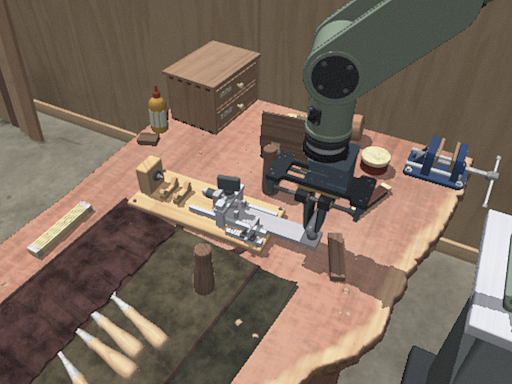

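The knob is in line with the slide (229,184), the bar is held (315,225), and both stubs stand at their old places (204,268) and (271,168).

```bash
python3 -c "
from workcell import job_done
print(job_done())"
```

```text
the job is handed in; nothing more can be done
None
```

I turned the lock knob clockwise past its click, to about 76° by the tool's yaw. I then pulled the slide out by its cross bar until the pointer stood between the marker's prongs. The job was handed in at 16.8 s with the bar still gripped; no verdict is reported.

What the last checks showed:
- **Lock:** after I let go, the knob stayed in line with the slide, and it still did in the last picture. The slide was still home when the knob was released.
- **Pointer:** I first overshot the middle of the gap by about 2.5 mm and eased back 2 mm. The wrist view then put the tip within about 1 mm of the middle.
- **Side view:** taken raw, it put the tip about 1.5–2.5 mm past the middle. The marker itself showed an offset of about 1.3 mm the same way, and with that removed the two views agree. Either reading is within 6 mm.
- **Grip:** the fingers were set to 60 N, the opening was about 13 mm and the arm was still. The wrist force was about 11 N sideways and 11 N down. I did not measure the finger force on the slide directly.
- **Stubs and marker:** the stubs stood at the same pixels as at the start. The marker measured about -66 to -69 mm along the jig in all views, with no sign of movement.

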